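Set the test selector to lamp and press the test button

ROBOT

A 6-joint arm with a two-finger parallel gripper is mounted at the origin on the work surface. World frame = base frame: x ahead of the robot, y to its left, z up, the work surface at z = 0. Lengths are in m, angles in rad, forces in N, time in s.
With the tool pointing down it reaches from about 0.35 to 0.775 m from the base axis. Payload 5.5 kg.
Tool frame: the origin (TCP) lies at the very end of the fingers, on their centre line; the grasp point (between the pads) lies 19 mm behind it; z points along the fingers, y is the line along which they close (so a half turn about z gives the same grasp; the last joint's range is limited). The gripper opens to 85 mm and grips with 20 to 120 N. Pads are 22 mm wide; open, the fingers measure 114 mm over their backs; the gripper's body (76 mm by 85 mm) begins 54 mm behind the grasp point. The pads swing forward as they close: fully open they stand 13 mm farther back than shut.
Start: joints at [1.181, 0.313, 0.046, 1.304, 0, 1.431], TCP at [0.142, 0.557, 0.207] pointing down, gripper open.
Joint ranges: [-2.76, 2.76], [-0.86, 1.69], [-1.03, 1.26], [-2.2, 2.34], [-1.47, 1.5], [-3.14, 3.14]. Speed limits (rad/s): [2.57, 2.57, 3.14, 3.14, 3.14, 3.14].

INTERFACE

Orientations are given as a unit quaternion [w, x, y, z].
In Python, from workcell import env, cams, ticket, spotter gives the robot as it stands.
- The arm moves only by the tool jog_arm, never from a script. Its argument "increments" is a list that holds one entry, the list of rows, each a list of 7 numbers: the shift along the tool's x, y, z in units of 0.25 m (1.0 is 0.25 m), then the turn, a rotation vector about the tool's x, y, z in units of 180 degrees (1.0 is 180 degrees), then the closure in counts, from 0 (fully open) to 255 (shut). A call has 1 to 20 rows; each row shifts and turns the commanded pose from where the row before left it, along the tool's axes as they then stand; what a row does not reach is not made up. A row lasts 1/10 s, in which the tool goes at most 50 mm and 8.59 degrees, less where a joint would pass 70% of its speed; a pose out of reach is approached as far as the arm can. A call with a number of a shift or a turn outside -1 to 1 is refused whole. A call with a gripper value outside its range is refused whole. The fingers move at their own pace and stop on an object; "force" is the grip in N (left out, the last holds). Time passes only in rows, so rows that do not move let the fingers close. It gives the time, the measured TCP pose, the force, the opening and the grip force at its end, in the units of the state.
- env.get_state(): the state, without advancing time (a new reading comes with each control period).
- cams.read_camera(name): name is "side" or "top" or "wrist"; returns a dict with "pixels" (480x640x3 uint8, red, green, blue), "fx", "fy", "cx", "cy" (pixels), "xyz" and "attitude" of the camera in the world; the wrist camera has in their place "mount" (4x4, takes a point from camera to tool coordinates, whose origin is the TCP and whose axes are the flange's). Camera axes: x right, y down, z forward; pixel columns grow to the right and rows downward; lengths in m; the calibration is good to about 2 mm. A picture is of the moment at which its call begins: read the wrist's pose just before it. There is no depth.
- ticket.hand_in(): hands the job in; it is judged then, once.
Trained networks look in the newest picture that a camera, given by its name, has taken for a name from the list of things; names that differ only in an ending like _2 or _b are one class to them, and where a whole thing is asked for, a point or a joint stands for the part that bears it (a point fixed in the world has none). Each returns a list of dicts, best first, with "conf" (0 to 1); they miss things now and then, are a little off and sometimes report something else, mostly with a low value. They report only what shows in the picture. A call takes as long as a camera call.
- spotter.find_in(target, camera): "uv" ([column, row] in pixels, amid what is visible of it).
- spotter.cut_out(target, camera): "region" (480x640 bool, what is visible of it) and "uv" ([column, row] in pixels, amid what is visible of it).
- spotter.landmark_of(target, camera): "uv" ([column, row] in pixels: a listed point, or the origin of a listed thing).
The state is a dict: "clock": time; "joint_pos": joint angles; "qvel": joint speeds; "tau": joint torques, N m; "tcp_pos": TCP position; "orientation": TCP orientation; "wrist_force": force on the tool from outside, world axes, zero at the start; "ft_torque": the same for the moment, N m; "finger_gap": finger opening in m; "grip_force": force on a finger pad.
Only numpy, scipy, OpenCV 4.12 (cv2) and the standard library are available. Lean on these libraries where they do the work, as an engineer would, in place of code of your own. Each camera call takes 0.05 s, during which the arm holds its last target. There are 200 camera calls.

TASK

On the white test unit, push the upright tab of the rotary selector round with your fingertip until it points at the middle of the disc with the lamp symbol (a cross in a ring). Only then press the test button fully down and let it go, leaving the selector on lamp. Leave everything else on the bench and on the unit where it is.

Things in the scene. Friction and masses are not known exactly. Their poses are not given: they have to be found in the camera images.
- unit: White test unit on a blue skirt, fixed to the bench, 200 x 350 mm (x, y) and 66 mm high with a flat level top panel. Origin at the centre of its underside on the bench; z up, x towards its far long side, y along its length. Selector axis at (-30, 50) mm, test button at (-30, -120) mm in this frame.
- selector_axis (a point): Point on the vertical turning axis of the selector, at the height of the unit's top panel.
- selector (a joint): Angle of the selector in rad: 0 when the tab points along the unit's +x, growing counter-clockwise seen from above; stops at -1.75 and +1.75. It has no detents: friction keeps it where it is left (about 2.5 N at the tab moves it). It starts near 0, between the discs. The selector is a grey dial of radius 46 mm, its face 11 mm above the panel, with a 20 mm radius hub rising to 17 mm and a black upright tab standing on the rim.
- selector_tab (a point): Centre of the top of the tab. The tab is a black upright fin with a white line along its top, 28 mm long along the dial's radius (35 to 63 mm from the axis), 10 mm thick, its top 41 mm above the panel (30 mm above the dial face). It is pushed on either broad side.
- selector_aim (a point): Where the selector points: an unmarked point on the line from the axis through the tab, 92 mm from the axis, the same radius as the centres of the discs, fixed to the selector.
- lamp_disc: The target: white disc, diameter 40 mm, 3 mm thick, lying fixed on the panel, with the lamp symbol in black, a ring with a diagonal cross in it. Origin at the disc's centre underneath, 92 mm from the selector axis. The four discs sit at selector angles -1.396, -0.698, 0.698 and 1.396 rad, in any order.
- resistor_disc: A like disc with a long open rectangle with a lead at each end. Not the target.
- capacitor_disc: A like disc with two parallel bars with a lead from each. Not the target.
- diode_disc: A like disc with an open triangle against a bar. Not the target.
- test_button (a joint): Travel of the test button in m: 0 up, 0.006 fully down; it springs back and needs about 5 N.
- test_button_top (a point): Centre of the top of the test button, a black round push button of radius 18 mm in a grey housing on the panel (shut fingers fit on it); pressed straight down.
- fuse: Bystander: white cartridge fuse with steel caps, 14 mm diameter, 51 mm high, standing loose on the unit's panel about 95 mm beyond the button. Origin underneath.
- block: Bystander: dark steel block 90 x 120 x 30 mm, on the bench off the unit's -y end. Origin underneath.
- spool: Bystander: aluminium wire spool, 60 mm diameter, 45 mm high, on the bench off the unit's +y end. Origin underneath.
- pliers: Bystander: pliers with red and yellow handles, 190 mm long, 17 mm high, lying in front of the unit on the +y half. Origin underneath, near mid length.
- rule: Bystander: steel rule 250 x 28 x 4 mm lying in front of the unit on the -y half. Origin underneath its centre.
- screwdriver: Bystander: orange screwdriver 200 mm long, 165 to 180 mm beyond the middle of the unit.
- tub: Bystander: grey open tub 80 x 100 x 40 mm beyond the unit. Origin underneath.

How it is judged:
By the outcome, as a careful person would: the job done as asked, in the order asked, and still so for the second after the job is handed in, with the robot touching nothing.
It also fails if it takes over 51 s, if anything falls off the work surface, if the arm or the gripper's body presses on something with over 40 N, if the wrist force passes 120 N, or if a joint passes its speed limit or range.

## Working session

There is one attempt and no reset: what is moved stays moved. The work goes in short steps, Python scripts to look and compute and a tool call to move; the robot and the scene stay as the last step left them, time stands still between calls to the robot, and variables do not carry over. Pictures are saved under pics/ and viewed, at most 10 in all, crops included, and the job is handed in when it is done.

Besides the shell and the picture viewer there is one more tool, called after "Request:" by a JSON object that holds its "op" and its "data", one argument or row to a line. jog_arm: Moves the arm, as the interface text tells. Shifts and turns lie within -1 to 1; 1 stands for 0.25 m of shift or 180 degrees of turn. Its arguments: {"type":"object","properties":{"increments":{"type":"array"},"force":{"type":"number"}},"required":["increments"]}

```bash
mkdir -p pics; cat > h.py <<'E'
import numpy as np, cv2
from scipy.spatial.transform import Rotation as R
from workcell import env, cams, ticket, spotter
def quat(q): return R.from_quat([q[1],q[2],q[3],q[0]]).as_matrix()
def cam(name):
    s=env.get_state(); c=cams.read_camera(name)
    if name=="wrist":
        T=np.eye(4);T[:3,:3]=quat(s["orientation"]);T[:3,3]=s["tcp_pos"];M=T@np.array(c["mount"]);c["R"],c["t"]=M[:3,:3],M[:3,3]
    else:
        a=np.array(c["attitude"]);c["R"]=a if a.shape==(3,3) else quat(a);c["t"]=np.array(c["xyz"])
    return c
def onz(c,uv,z):
    d=c["R"]@np.array([(uv[0]-c["cx"])/c["fx"],(uv[1]-c["cy"])/c["fy"],1.]);return c["t"]+d*(z-c["t"][2])/d[2]
def save(c,n): cv2.imwrite("pics/"+n,cv2.cvtColor(c["pixels"],cv2.COLOR_RGB2BGR))
E
python3 - <<'E'
from h import *
np.set_printoptions(precision=4,suppress=True)
s=env.get_state();print(s["clock"],s["tcp_pos"],s["orientation"],s["finger_gap"])
Z=dict(unit=0,selector_axis=.066,selector_tab=.107,selector_aim=.066,lamp_disc=.066,resistor_disc=.066,capacitor_disc=.066,diode_disc=.066,test_button_top=.085,fuse=.066)
for n in ["top","side"]:
    c=cam(n);save(c,n+"0.png");print(n,c["t"])
    for k,z in Z.items():
        print(k,[(np.round(l["uv"],1),round(l["conf"],2),onz(c,l["uv"],z)[:2]) for l in spotter.landmark_of(k,n)[:2]])
E
```

```text
0.0 [0.1419 0.5566 0.2065] [-0.0002  0.1246  0.9922 -0.0009] 0.08551357284787564
top [0.4816 0.0248 1.0114]
unit [(array([354. , 246.8]), 0.59, array([ 0.5581, -0.0481]))]
selector_axis [(array([396.9, 154.2]), 0.68, array([ 0.7387, -0.1252]))]
selector_tab [(array([339.3, 241.6]), 0.79, array([ 0.5591, -0.0128])), (array([357.4, 227.8]), 0.71, array([ 0.5857, -0.0461]))]
selector_aim []
lamp_disc [(array([360.2, 225.7]), 0.57, array([ 0.5947, -0.0548]))]
resistor_disc [(array([283.9, 261.3]), 0.87, array([0.5219, 0.0923]))]
capacitor_disc [(array([304.2, 232.8]), 0.61, array([0.5783, 0.0542]))]
diode_disc [(array([382. , 251.5]), 0.75, array([ 0.5452, -0.0978]))]
test_button_top [(array([424.4, 251.1]), 0.59, array([ 0.5465, -0.176 ]))]
fuse [(array([420. , 202.5]), 0.67, array([ 0.6431, -0.1712]))]
side [ 0.1635 -0.5966  0.591 ]
unit [(array([337.8, 299.3]), 0.68, array([ 0.5571, -0.0488]))]
selector_axis [(array([276.2, 240. ]), 0.75, array([0.5183, 0.0902])), (array([301.5, 265.8]), 0.71, array([ 0.5138, -0.0034]))]
selector_tab [(array([327. , 237.2]), 0.58, array([ 0.5649, -0.0079]))]
selector_aim [(array([346. , 246.4]), 0.8, array([ 0.6095, -0.0026]))]
lamp_disc [(array([355.1, 262.2]), 0.62, array([ 0.5938, -0.0497]))]
resistor_disc [(array([273.1, 241. ]), 0.81, array([0.5121, 0.0908])), (array([347.7, 283.5]), 0.44, array([ 0.549 , -0.0881]))]
capacitor_disc [(array([307.5, 236.3]), 0.74, array([0.5715, 0.066 ]))]
diode_disc [(array([349.9, 283. ]), 0.55, array([ 0.5527, -0.0892]))]
test_button_top [(array([378.4, 299.8]), 0.85, array([ 0.5492, -0.1646]))]
fuse [(array([207.3, 311.2]), 0.29, array([ 0.3353, -0.0142]))]
```

```bash
python3 - <<'E'
import cv2
a=cv2.imread("pics/top0.png")[170:330,240:460]
b=cv2.imread("pics/side0.png")[200:350,220:440]
cv2.imwrite("pics/c0.png",cv2.resize(a,(792,576),interpolation=cv2.INTER_CUBIC))
cv2.imwrite("pics/c1.png",cv2.resize(b,(792,540),interpolation=cv2.INTER_CUBIC))
E
```

```text
(no output)
```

View pics/c0.png

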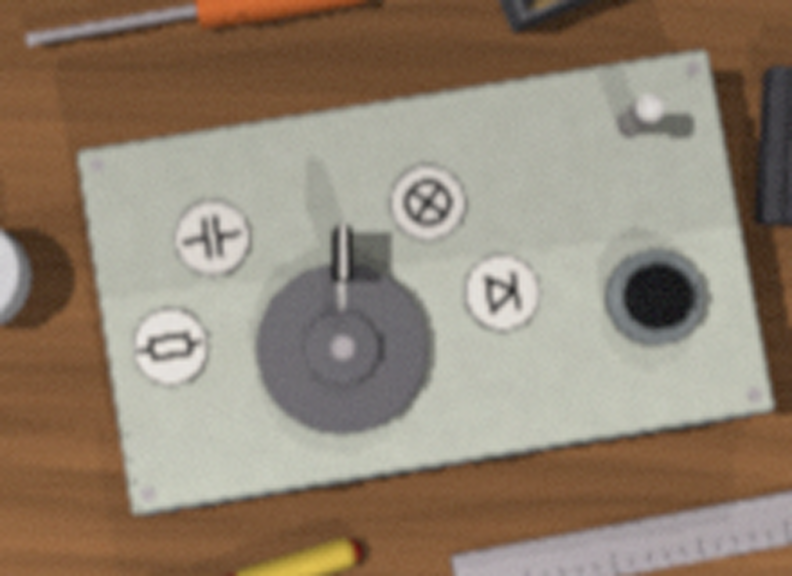

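View pics/c1.png

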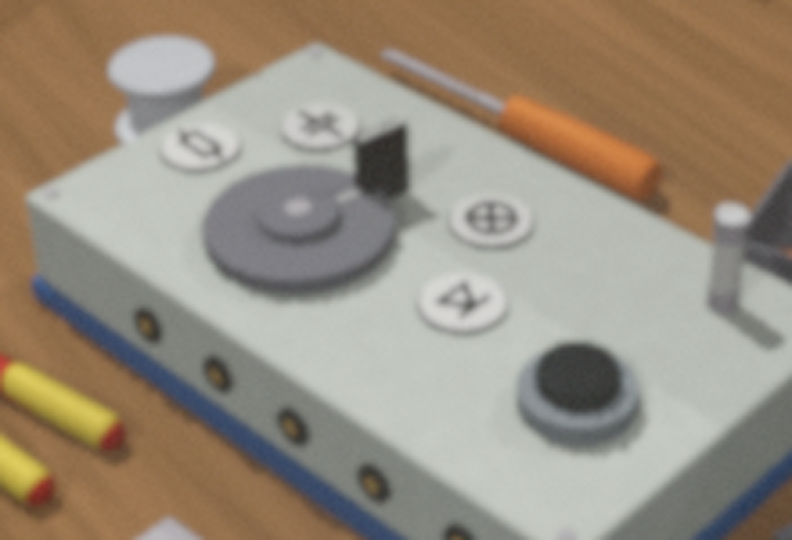

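The top view shows the lamp disc (ring with cross) at crop (428,202), on the -0.698 side next to the tab at (343,252). The side view agrees. Next I fit the unit's pose.

```bash
cat > fit.py <<'E'
from h import *
from scipy.optimize import least_squares
c=cam("top")
f=lambda x,y:(240+x/3.6-.36,170+y/3.6-.36)
P=[(80,152,.066,100,175),(706,52,.066,100,-175),(773,408,.066,-100,-175),(134,514,.066,-100,175)]
for a,x,y in [(1.396,171,346),(.698,213,238),(-.698,428,202),(-1.396,502,292)]: P.append((x,y,.069,-30+92*np.cos(a),50+92*np.sin(a)))
P.append((343,348,.083,-30,50))
W=np.array([onz(c,f(p[0],p[1]),p[2])[:2] for p in P]);U=np.array([p[3:] for p in P])/1000
rot=lambda a:np.array([[np.cos(a),-np.sin(a)],[np.sin(a),np.cos(a)]])
r=least_squares(lambda q:(U@rot(q[2]).T+q[:2]-W).ravel(),[.55,-.05,.16],loss="soft_l1",f_scale=.002)
q=r.x;w=lambda x,y:rot(q[2])@[x/1000,y/1000]+q[:2]
print("pose",q,"res mm",np.round(1e3*(U@rot(q[2]).T+q[:2]-W),1).tolist())
print("axis",w(-30,50),"button",w(-30,-120))
ax=w(-30,50)
t=onz(c,f(343,252),.107)[:2];d=t-ax;print("tab",t,np.hypot(*d),np.arctan2(d[1],d[0])-q[2])
s=env.get_state();Rt=quat(s["orientation"]);print(Rt)
for r_,ang,off in [(.050,0,.045)]:
    e=rot(q[2]+ang)@[1,0];n=rot(q[2]+ang)@[0,1];g=ax+r_*e+off*n
    print("goal",g,"tool shift/.25",Rt.T@(np.r_[g,.16]-s["tcp_pos"])/.25)
E
python3 fit.py
```

```text
pose [ 0.55251118 -0.04979915  0.18478672] res mm [[0.9, 2.3], [2.6, -1.4], [-1.1, -2.2], [-1.2, 0.9], [-0.3, 0.3], [0.2, 0.4], [-0.2, -0.1], [-0.1, -0.5], [0.0, 0.2]]
axis [ 0.51383507 -0.00616248] button [ 0.54507034 -0.17326831]
tab [ 0.562614   -0.00460123] 0.048803909255291135 -0.15279085213229618
[[-9.68952675e-01  2.47246261e-01  1.33266967e-05]
 [ 2.47246261e-01  9.68952672e-01  7.24724039e-05]
 [ 5.00559251e-06  7.35173055e-05 -9.99999997e-01]]
goal [0.55471568 0.04725826] tool shift/.25 [-2.10322898 -1.56837668  0.18953775]
```

Request:
{"op": "jog_arm", "data": {
  "increments": [
    [[-0.119, -0.088, 0.01, 0, 0, 0, 255], [-0.119, -0.088, 0.01, 0, 0, 0, 255], [-0.119, -0.088, 0.01, 0, 0, 0, 255], [-0.119, -0.088, 0.01, 0, 0, 0, 255], [-0.119, -0.088, 0.01, 0, 0, 0, 255], [-0.119, -0.088, 0.01, 0, 0, 0, 255], [-0.119, -0.088, 0.01, 0, 0, 0, 255], [-0.119, -0.088, 0.01, 0, 0, 0, 255], [-0.119, -0.088, 0.01, 0, 0, 0, 255], [-0.119, -0.088, 0.01, 0, 0, 0, 255], [-0.119, -0.088, 0.01, 0, 0, 0, 255], [-0.119, -0.088, 0.01, 0, 0, 0, 255], [-0.119, -0.088, 0.01, 0, 0, 0, 255], [-0.119, -0.088, 0.01, 0, 0, 0, 255], [-0.119, -0.088, 0.01, 0, 0, 0, 255], [-0.119, -0.088, 0.01, 0, 0, 0, 255], [-0.119, -0.088, 0.01, 0, 0, 0, 255], [-0.119, -0.088, 0.01, 0, 0, 0, 255], [0, 0, 0, 0, 0, -0.045, 255], [0, 0, 0, 0, 0, -0.045, 255]]
  ]
}}

```text
clock: 3.15
tcp_pos: [0.5638, 0.0397, 0.1619]
orientation: [-0.0, -0.018, 1.0, 0.0]
wrist_force: [-0.3, -0.0, -0.8]
finger_gap: -0.0003
grip_force: 0.0
```

```bash
python3 - <<'E'
from h import *
np.set_printoptions(precision=4,suppress=True)
c=cam("wrist");save(c,"w1.png");print(c["t"],c["R"])
for k,z in dict(selector_axis=.066,selector_tab=.107,lamp_disc=.066,capacitor_disc=.066,diode_disc=.066).items():
    print(k,[(np.round(l["uv"],1),round(l["conf"],2),onz(c,l["uv"],z)[:2]) for l in spotter.landmark_of(k,"wrist")[:2]])
E
```

```text
[0.4959 0.0386 0.3282] [[-0.036   0.9633  0.2661]
 [ 0.9994  0.0347  0.0096]
 [ 0.      0.2663 -0.9639]]
selector_axis [(array([252. , 163.1]), 0.73, array([ 0.5148, -0.0047]))]
selector_tab []
lamp_disc [(array([193.3, 273.7]), 0.86, array([ 0.5961, -0.0486]))]
capacitor_disc [(array([346.4, 247.4]), 0.84, array([0.572 , 0.0627])), (array([133.1, 203.8]), 0.51, array([ 0.5457, -0.0879]))]
diode_disc [(array([132.4, 205.1]), 0.6, array([ 0.5466, -0.0885]))]
```

View pics/w1.png

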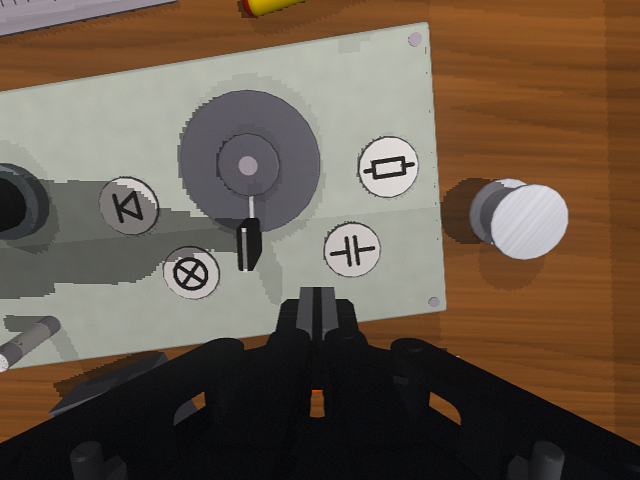

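The axis hub is at (248,165), the tab top line runs (245,222)-(241,270), and the lamp disc is at (191,272). The shut fingers are clear on the tab's +y side. I'll descend and start the push.

Request:
{"op": "jog_arm", "data": {
  "increments": [
    [[0, 0, 0.096, 0, 0, 0, 255], [0, 0, 0.096, 0, 0, 0, 255], [0, 0, 0.096, 0, 0, 0, 255], [0, 0, 0, 0, 0, 0, 255], [0, -0.04, 0, 0, 0, 0, 255], [0, -0.04, 0, 0, 0, 0, 255], [-0.006, -0.018, 0, 0, 0, 0.028, 255], [-0.006, -0.018, 0, 0, 0, 0.028, 255], [-0.006, -0.018, 0, 0, 0, 0.028, 255], [-0.006, -0.018, 0, 0, 0, 0.028, 255], [0, 0, 0, 0, 0, 0, 255]]
  ]
}}

```text
clock: 4.55
tcp_pos: [0.5693, 0.0012, 0.092]
orientation: [0.002, 0.16, 0.987, -0.0]
wrist_force: [0.0, -0.3, -0.4]
finger_gap: 0.0001
grip_force: 0.0
```

```bash
cat > look.py <<'E'
from h import *
import sys
np.set_printoptions(precision=4,suppress=True)
n=sys.argv[1];s=env.get_state();print(s["clock"],s["tcp_pos"],s["orientation"],s["wrist_force"])
c=cam("wrist");save(c,n+".png");np.savez(n+".npz",R=c["R"],t=c["t"],k=[c["fx"],c["fy"],c["cx"],c["cy"]])
for k,z in dict(selector_axis=.066,selector_tab=.107,selector_aim=.066,lamp_disc=.066).items():
    print(k,[(np.round(l["uv"],1),round(l["conf"],2),onz(c,l["uv"],z)[:2]) for l in spotter.landmark_of(k,"wrist")[:2]])
E
python3 look.py w2
```

```text
4.55 [0.5693 0.0012 0.092 ] [ 0.0015  0.1598  0.9871 -0.0001] [ 0.0265 -0.2565 -0.3873]
selector_axis [(array([270.5, 173.7]), 0.67, array([ 0.5146, -0.0039]))]
selector_tab [(array([301.6, 290.5]), 0.84, array([ 0.5631, -0.0025]))]
selector_aim [(array([601.7, 120.8]), 0.74, array([0.5414, 0.1566]))]
lamp_disc [(array([244.9, 333.9]), 0.94, array([ 0.5939, -0.0487]))]
```

View pics/w2.png

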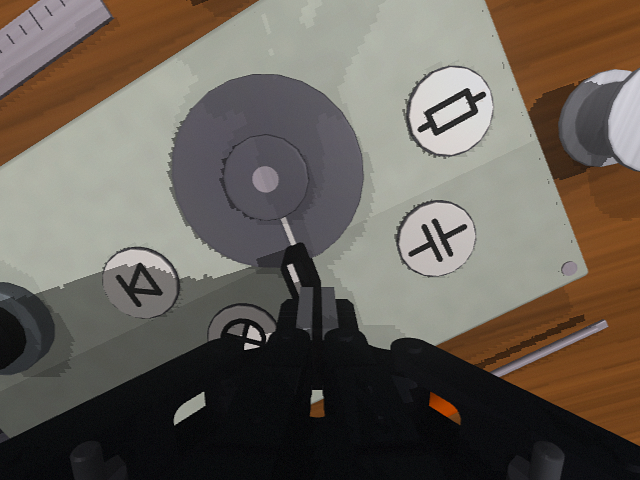

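```bash
cat > ang.py <<'E'
from h import *
def A(n,hub,pts,z=.077):
    d=np.load(n+".npz");c=dict(R=d["R"],t=d["t"],fx=d["k"][0],fy=d["k"][1],cx=d["k"][2],cy=d["k"][3])
    h=onz(c,hub,.083)[:2];print(n,"hub",h)
    for p in pts:
        w=onz(c,p,z)[:2];v=w-h;print(w,"r",np.hypot(*v),"ang deg",np.degrees(np.arctan2(v[1],v[0])))
E
python3 -c "
from ang import *
A('w2',(265.5,179),[(283,217),(296,248)])
A('w2',(265.5,179),[(298,283),(287,266)],.107)
A('w2',(265.5,179),[(141,283),(451,111),(437,239)],.069)"
```

```text
w2 hub [ 0.5151944  -0.00444723]
[ 0.53548103 -0.00377258] r 0.020297846585019753 ang deg 1.9047140612372897
[ 0.55235655 -0.00296202] r 0.03719182034078898 ang deg 2.288647505850151
w2 hub [ 0.5151944  -0.00444723]
[ 0.5593824  -0.00283064] r 0.04421755865610265 ang deg 2.0952019172286067
[ 0.55066956 -0.00470745] r 0.03547611469571587 ang deg -0.4202802833153437
w2 hub [ 0.5151944  -0.00444723]
[ 0.54675412 -0.08914942] r 0.0903906853692244 ang deg -69.56479679802128
[0.51385333 0.08756607] r 0.09202307176243846 ang deg 90.83501246773278
[0.57290743 0.06658728] r 0.0915242899293765 ang deg 50.90736103645394
```

```bash
python3 -c "
from ang import *
d=np.load('w2.npz');k=d['k'];print(k)
R1=np.array([[-0.036,0.9633,0.2661],[0.9994,0.0347,0.0096],[0,0.2663,-0.9639]]);np.savez('w1.npz',R=R1,t=[.4959,.0386,.3282],k=k)
A('w1',(248,165),[(250.5,197),(251.5,215)])
A('w1',(248,165),[(245,222),(241,270)],.107)
s=env.get_state();print(s['tcp_pos'],s['wrist_force'])
# project TCP into wrist image
q=d['R'].T@(np.array(s['tcp_pos'])-d['t']);print('tcp px',k[0]*q[0]/q[2]+k[2],k[1]*q[1]/q[2]+k[3])
c=cam('side');im=cv2.cvtColor(c['pixels'],cv2.COLOR_RGB2BGR)
a=im[150:310,250:450];b=cv2.cvtColor(cam('top')['pixels'],cv2.COLOR_RGB2BGR)[170:310,250:410]
cv2.imwrite('pics/c2.png',np.hstack([cv2.resize(a,(400,320),interpolation=2),cv2.resize(b,(366,320),interpolation=2)]))
"
```

```text
[379.35849984 379.35849984 316.79204128 241.48397648]
w1 hub [ 0.51479462 -0.00444176]
[ 0.53614579 -0.00408894] r 0.021354088129780204 ang deg 0.9467085701798321
[ 0.54832537 -0.00354342] r 0.033542784338038326 ang deg 1.534674025923512
w1 hub [ 0.51479462 -0.00444176]
[ 0.54645801 -0.00242671] r 0.031727449988614945 ang deg 3.641371163358545
[ 0.57691587 -0.00533189] r 0.0621276293669786 ang deg -0.8209355248611413
[0.56824833 0.00260868 0.09085389] [-0.10819082  0.12635457  0.60676217]
tcp px 316.6706456283033 283.4043403501992
```

View pics/c2.png

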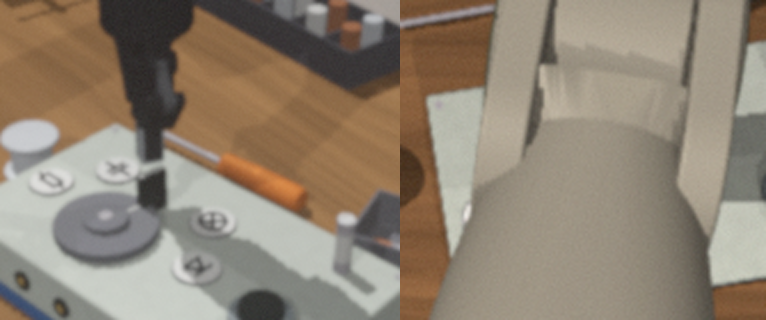

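```bash
python3 look.py w3; python3 -c "
import cv2
a=cv2.imread('w3.png') if 0 else cv2.imread('pics/w3.png')
cv2.imwrite('pics/c3.png',cv2.resize(a[160:360,200:400],(600,600),interpolation=cv2.INTER_CUBIC))"
```

```text
4.9 [0.568  0.0028 0.0906] [0.0001 0.1584 0.9874 0.    ] [0.9876 0.14   0.6238]
selector_axis [(array([266.2, 178.4]), 0.56, array([ 0.5147, -0.0051]))]
selector_tab [(array([300.5, 297.3]), 0.67, array([ 0.5642, -0.0021]))]
selector_aim []
lamp_disc [(array([244.2, 339.8]), 0.62, array([ 0.5953, -0.0481]))]
```

View pics/c3.png

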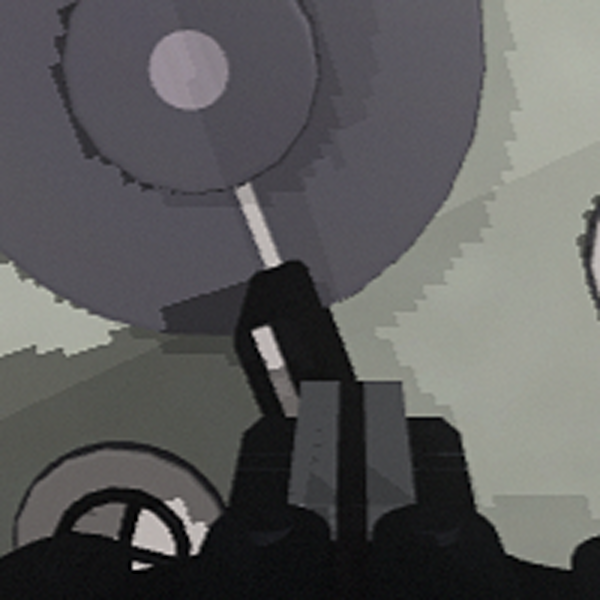

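The zoomed view shows the tab top line at crop (262,328)-(292,412), with the fingertips at (300-405,380) touching or almost touching its +y side. I'll push two steps and compare.

Request:
{"op": "jog_arm", "data": {
  "increments": [
    [[-0.006, -0.018, 0, 0, 0, 0.028, 255], [-0.006, -0.018, 0, 0, 0, 0.028, 255], [0, 0, 0, 0, 0, 0, 255]]
  ]
}}

```text
clock: 5.45
tcp_pos: [0.5676, -0.0071, 0.0903]
orientation: [-0.0, 0.245, 0.969, -0.0]
wrist_force: [-0.2, -0.3, 0.0]
finger_gap: -0.0001
grip_force: 0.0
```

```bash
python3 look.py w4; python3 -c "
import cv2
from ang import *
A('w3',(263,183),[(280.3,221.7),(290.7,248.3)])
a=cv2.imread('pics/w4.png')
cv2.imwrite('pics/c4.png',cv2.resize(a[160:360,200:400],(600,600),interpolation=cv2.INTER_CUBIC))"
```

```text
5.45 [ 0.5676 -0.0071  0.0903] [-0.      0.2452  0.9695 -0.    ] [-0.2343 -0.2968  0.0016]
selector_axis [(array([267.7, 180.4]), 0.74, array([ 0.5147, -0.0053]))]
selector_tab [(array([321.8, 291.1]), 0.67, array([ 0.5644, -0.0019]))]
selector_aim [(array([604. ,  64.9]), 0.69, array([0.5428, 0.1581])), (array([444.5, 215.9]), 0.49, array([0.5733, 0.0652]))]
lamp_disc [(array([275.1, 342.2]), 0.74, array([ 0.5947, -0.0474])), (array([444.9, 215. ]), 0.3, array([0.5729, 0.0656]))]
w3 hub [ 0.51518115 -0.00445996]
[ 0.5357313  -0.00403882] r 0.020554465478433828 ang deg 1.1740039647634017
[ 0.55000961 -0.00369521] r 0.03483685971338967 ang deg 1.257867300196805
```

View pics/c4.png

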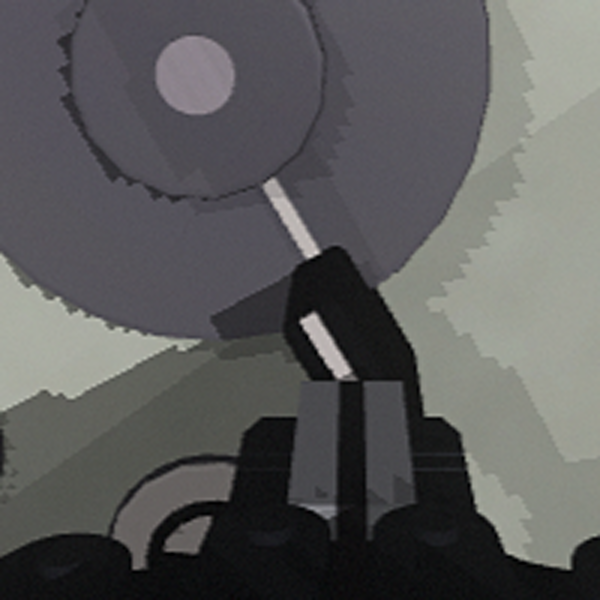

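The selector has not moved: the dial line is still near 1.2 deg, yet the fingertip has crossed the tab with no force. The tip must be above or beyond the tab, so I'm checking where it really is.

```bash
python3 -c "
from h import *
np.set_printoptions(precision=3,suppress=True)
def pj(c,p):
    q=c['R'].T@(np.array(p)-c['t']);return np.array([c['fx']*q[0]/q[2]+c['cx'],c['fy']*q[1]/q[2]+c['cy']])
s=env.get_state();T=quat(s['orientation']);p=np.array(s['tcp_pos']);print(s['joint_pos'],p)
w=cam('wrist')
for x in (0,.0055,.011):
  for h in (0,.01,.02,.03): print(x,h,pj(w,p+T@[x,-.008,-h]),end=' ')
c=cam('side');print('\nside tcp',pj(c,p),'z+20',pj(c,p+[0,0,.02]))
ax=np.array([.5150,-.0045]);a=np.radians(1.3);e=np.array([np.cos(a),np.sin(a)])
for r in (.035,.063): print('tab top',pj(c,np.r_[ax+r*e,.107]),'wrist',pj(w,np.r_[ax+r*e,.107]),'z.127 wrist',pj(w,np.r_[ax+r*e,.097]))
im=cv2.cvtColor(c['pixels'],cv2.COLOR_RGB2BGR);cv2.imwrite('pics/c5.png',cv2.resize(im[190:270,270:390],(792,528),interpolation=2))
"
```

```text
[-0.153  0.36  -0.182  1.029  0.     0.34 ] [ 0.568 -0.007  0.09 ]
0 0 [297.782 287.544] 0 0.01 [296.682 296.168] 0 0.02 [295.449 305.835] 0 0.03 [294.058 316.746] 0.0055 0 [297.62  276.573] 0.0055 0.01 [296.501 284.641] 0.0055 0.02 [295.246 293.694] 0.0055 0.03 [293.828 303.924] 0.011 0 [297.455 265.419] 0.011 0.01 [296.317 272.91 ] 0.011 0.02 [295.039 281.325] 0.011 0.03 [293.593 290.846] 
side tcp [327.991 244.277] z+20 [327.79  234.683]
tab top [318.393 239.009] wrist [300.536 265.246] z.127 wrist [301.482 257.842]
tab top [331.6   233.385] wrist [333.058 318.411] z.127 wrist [332.17  308.342]
```

View pics/c5.png

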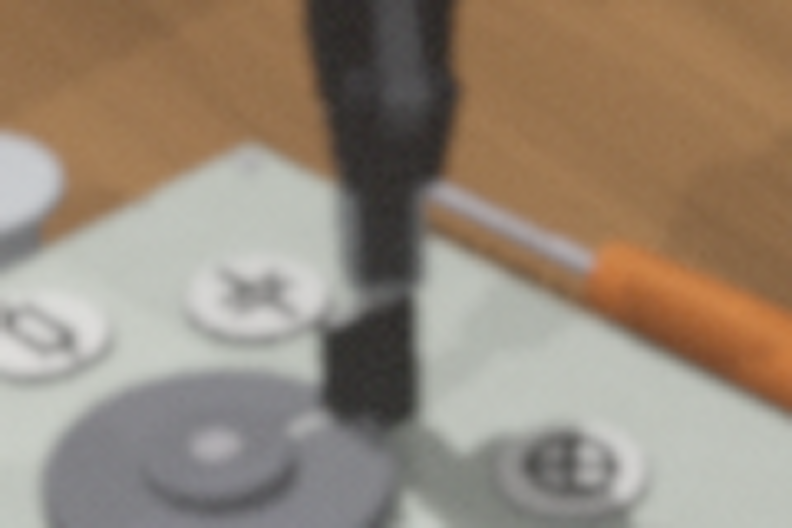

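The side view shows the tips ending at about row 233, level with the tab top. The wrist view agrees. The real tip is therefore about 22 mm short of the reported TCP, and it passed just above the tab. I'll back off to the +y side and go lower.

Request:
{"op": "jog_arm", "data": {
  "increments": [
    [[0, 0, -0.04, 0, 0, 0, 255], [0.045, 0.064, 0, 0, 0, 0, 255], [0.045, 0.064, 0, 0, 0, 0, 255], [0, 0, 0, 0, 0, -0.041, 255], [0, 0, 0, 0, 0, -0.041, 255], [0, 0, 0, 0, 0, -0.041, 255], [0, 0, 0, 0, 0, -0.041, 255], [0, 0, 0, 0, 0, 0, 255], [0, 0, 0.045, 0, 0, 0, 255], [0, 0, 0.045, 0, 0, 0, 255], [0, 0, 0.045, 0, 0, 0, 255], [0, 0, 0, 0, 0, 0, 255], [0, 0, 0, 0, 0, 0, 255]]
  ]
}}

```text
clock: 7.1
tcp_pos: [0.5623, 0.0321, 0.0658]
orientation: [-0.001, -0.01, 1.0, 0.0]
wrist_force: [0.4, 0.5, -0.2]
finger_gap: 0.0005
grip_force: 0.0
```

```bash
python3 look.py w5
```

```text
7.1 [0.5623 0.0321 0.0658] [-0.0009 -0.0099  1.      0.0001] [ 0.4101  0.5436 -0.186 ]
selector_axis [(array([231.2, 184.3]), 0.75, array([ 0.5152, -0.0049]))]
selector_tab [(array([214.5, 330.5]), 0.9, array([ 0.5636, -0.004 ])), (array([439.8, 185.8]), 0.73, array([0.5093, 0.0728]))]
selector_aim []
lamp_disc [(array([150.4, 344.1]), 0.71, array([ 0.5942, -0.0477]))]
```

View pics/w5.png

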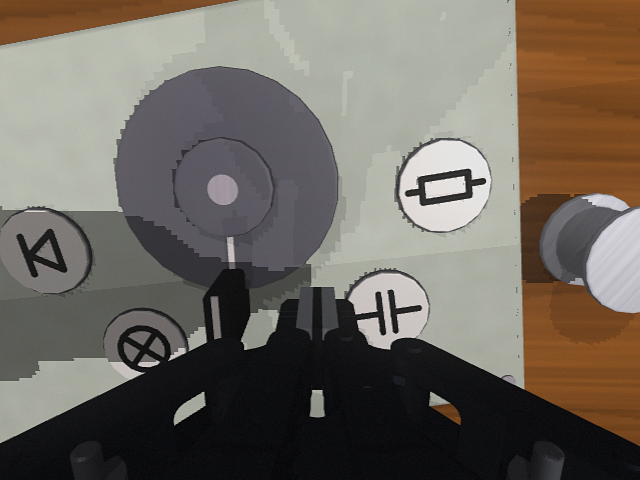

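The fingers are now clear beside the tab, with tab top near (214,330) and tips at (317,288). Now the push. I'll measure the dial's white line numerically.

Request:
{"op": "jog_arm", "data": {
  "increments": [
    [[0, -0.03, 0, 0, 0, 0, 255], [0, -0.03, 0, 0, 0, 0, 255], [-0.0065, -0.017, 0, 0, 0, 0.028, 255], [-0.0065, -0.017, 0, 0, 0, 0.028, 255], [-0.0065, -0.017, 0, 0, 0, 0.028, 255], [-0.0065, -0.017, 0, 0, 0, 0.028, 255], [0, 0, 0, 0, 0, 0, 255]]
  ]
}}

```text
clock: 8.05
tcp_pos: [0.568, -0.0012, 0.0668]
orientation: [0.0, 0.166, 0.986, 0.0]
wrist_force: [-0.7, 0.5, 0.2]
finger_gap: -0.0003
grip_force: 0.3
```

```bash
cat > dial.py <<'E'
from ang import *
import sys
def dial(n):
    d=np.load(n+".npz");k=d["k"];g=cv2.imread("pics/"+n+".png",0).astype(np.float32)
    th=np.radians(np.arange(-60,25,.25));rs=np.arange(.0225,.0325,.0005)
    T,Q=np.meshgrid(th,rs);best=None
    P=np.stack([AX[0]+Q*np.cos(T),AX[1]+Q*np.sin(T),0*T+.077],-1)
    q=(P-d["t"])@d["R"];u=(k[0]*q[...,0]/q[...,2]+k[2]).astype(np.float32);v=(k[1]*q[...,1]/q[...,2]+k[3]).astype(np.float32)
    m=cv2.remap(g,u,v,cv2.INTER_LINEAR).mean(0);w=np.clip(m-np.median(m)-25,0,None)
    i=m.argmax();s=slice(max(i-16,0),i+17);print(n,"dial deg",np.degrees((w[s]*th[s]).sum()/w[s].sum()),"peak",m[i],"med",np.median(m))
AX=(.515,-.0045)
if __name__=="__main__":
    for n in sys.argv[1:]: dial(n)
E
python3 look.py w6; python3 dial.py w2 w4 w5 w6
```

```text
8.05 [ 0.568  -0.0012  0.0668] [0.0001 0.1656 0.9862 0.0002] [-0.6537  0.5434  0.1935]
selector_axis [(array([268.4, 181.6]), 0.96, array([ 0.5148, -0.0041])), (array([239.9, 250.2]), 0.6, array([ 0.5398, -0.0277]))]
selector_tab [(array([268.2, 327.3]), 0.71, array([ 0.5618, -0.0168]))]
selector_aim []
lamp_disc [(array([267. , 183.5]), 0.62, array([ 0.5154, -0.0049])), (array([126.9, 302. ]), 0.61, array([ 0.5461, -0.0886]))]
w2 dial deg 1.4002538990971425 peak 181.57692 med 82.9176
w4 dial deg 1.3919201373399352 peak 181.16643 med 82.59154
w5 dial deg 1.3978879457468374 peak 185.12146 med 82.62165
w6 dial deg -16.130355173607242 peak 187.1954 med 78.607956
```

Request:
{"op": "jog_arm", "data": {
  "increments": [
    [[-0.0065, -0.017, 0, 0, 0, 0.028, 255], [-0.0065, -0.017, 0, 0, 0, 0.028, 255], [0, 0, 0, 0, 0, 0, 255], [0, 0, 0, 0, 0, 0, 255]]
  ]
}}

```text
clock: 8.7
tcp_pos: [0.5678, -0.0094, 0.0666]
orientation: [0.0, 0.25, 0.968, 0.0]
wrist_force: [0.1, 0.2, -0.5]
finger_gap: 0.0001
grip_force: 0.5
```

```bash
python3 look.py w7; python3 dial.py w7; python3 - <<'E'
# refine hub/discs from the clear wrist views via the disc rings
from ang import *
for n in ("w1","w5"):
    d=np.load(n+".npz");c=dict(R=d["R"],t=d["t"],fx=d["k"][0],fy=d["k"][1],cx=d["k"][2],cy=d["k"][3])
    g=cv2.medianBlur(cv2.imread(f"pics/{n}.png",0),5)
    C=cv2.HoughCircles(g,cv2.HOUGH_GRADIENT,1.5,40,param1=120,param2=25,minRadius=22,maxRadius=52)
    for u,v,r in (C[0] if C is not None else []):
        w=onz(c,(u,v),.069)[:2];e=w-[.515,-.0045]
        if .08<np.hypot(*e)<.105: print(n,(u,v,r),w,np.hypot(*e),np.degrees(np.arctan2(e[1],e[0])))
E
```

```text
8.7 [ 0.5678 -0.0094  0.0666] [0.0001 0.2498 0.9683 0.    ] [ 0.0892  0.2107 -0.5047]
selector_axis [(array([265.4, 183.8]), 0.73, array([ 0.5149, -0.0048]))]
selector_tab [(array([265.7, 329.9]), 0.73, array([ 0.5592, -0.0251]))]
selector_aim []
lamp_disc [(array([267.3, 328.1]), 0.39, array([ 0.5754, -0.0401]))]
w7 dial deg -25.18484282600351 peak 186.15471 med 77.87156
w1 (np.float32(351.75), np.float32(249.75), np.float32(26.35)) [0.57267069 0.0663167 ] 0.0913286017912088 50.841809401576356
w1 (np.float32(387.75), np.float32(167.25), np.float32(28.75)) [0.51397875 0.08700684] 0.09151254243405338 90.63941694986458
w1 (np.float32(131.25), np.float32(206.25), np.float32(27.7)) [ 0.5468254  -0.08788187] 0.08924904792730028 -69.1090215066095
w1 (np.float32(192.75), np.float32(267.75), np.float32(29.2)) [ 0.59036396 -0.04769738] 0.08686621900918154 -29.82062746892514
w5 (np.float32(441.75), np.float32(183.75), np.float32(46.15)) [0.51284588 0.085958  ] 0.09048364874099428 91.36415354442482
w5 (np.float32(48.75), np.float32(252.75), np.float32(40.75)) [ 0.54713394 -0.08750067] 0.08900393975735946 -68.83594916328681
w5 (np.float32(144.75), np.float32(351.75), np.float32(43.9)) [ 0.5966011  -0.04938135] 0.09312935152197244 -28.811196699908816
w5 (np.float32(386.25), np.float32(314.25), np.float32(46.15)) [0.57443399 0.06635618] 0.09248241461786685 50.010157605770715
```

Request:
{"op": "jog_arm", "data": {
  "increments": [
    [[-0.0055, -0.0145, 0, 0, 0, 0.023, 255], [0, 0, 0, 0, 0, 0, 255], [0, 0, 0, 0, 0, 0, 255]]
  ]
}}

```text
clock: 9.25
tcp_pos: [0.5674, -0.0133, 0.0667]
orientation: [0.0, 0.285, 0.959, 0.0]
wrist_force: [1.8, 0.8, -0.1]
finger_gap: 0.0001
grip_force: 0.8
```

```bash
python3 look.py w8; python3 dial.py w8
```

```text
9.25 [ 0.5674 -0.0133  0.0667] [0.0001 0.2849 0.9585 0.0001] [ 1.7812  0.8472 -0.1426]
selector_axis [(array([265.7, 185.6]), 0.76, array([ 0.5155, -0.0052]))]
selector_tab [(array([265.8, 327.9]), 0.78, array([ 0.5569, -0.0279]))]
selector_aim []
lamp_disc []
w8 dial deg -29.417390679718473 peak 184.57594 med 78.09265
```

Request:
{"op": "jog_arm", "data": {
  "increments": [
    [[0, 0.04, 0, 0, 0, 0, 255], [0, 0.06, 0, 0, 0, 0, 255], [0, 0, 0, 0, 0, 0, 255], [0, 0, -0.15, 0, 0, 0, 255], [0, 0, -0.15, 0, 0, 0, 255], [0, 0, -0.15, 0, 0, 0, 255], [0, 0, 0, 0, 0, 0, 255], [0, 0, 0, 0, 0, 0, 255]]
  ]
}}

```text
clock: 10.3
tcp_pos: [0.5817, 0.0077, 0.1802]
orientation: [0.001, 0.286, 0.958, 0.0]
wrist_force: [0.0, 0.7, -0.8]
finger_gap: -0.0002
grip_force: 0.0
```

```bash
python3 look.py w9; python3 dial.py w9; python3 - <<'E'
from ang import *
d=np.load("w9.npz");c=dict(R=d["R"],t=d["t"],fx=d["k"][0],fy=d["k"][1],cx=d["k"][2],cy=d["k"][3])
im=cv2.imread("pics/w9.png");print("button",[(l["uv"],l["conf"],onz(c,l["uv"],.085)) for l in spotter.landmark_of("test_button_top","wrist")[:2]])
for k in("lamp_disc","capacitor_disc","resistor_disc","diode_disc","test_button"):
    for l in spotter.cut_out(k,"wrist")[:1]:
        m=l["region"].astype(np.uint8);ct=max(cv2.findContours(m,0,2)[0],key=cv2.contourArea)
        e=cv2.fitEllipse(cv2.convexHull(ct));w=onz(c,e[0],.085 if k=="test_button" else .069)[:2];v=w-[.515,-.0045];print(k,l["conf"],e,w,np.hypot(*v),np.degrees(np.arctan2(v[1],v[0])))
E
```

```text
10.3 [0.5817 0.0077 0.1802] [0.0012 0.2855 0.9584 0.0001] [ 0.013   0.6709 -0.8216]
selector_axis [(array([250.6, 163.9]), 0.56, array([ 0.5147, -0.0049]))]
selector_tab [(array([250.9, 239.8]), 0.8, array([ 0.5558, -0.0259]))]
selector_aim []
lamp_disc [(array([270.5, 282.8]), 0.86, array([ 0.5983, -0.0459]))]
w9 dial deg -29.618692480880476 peak 201.42676 med 91.29178
button [([89.1, 327.7], 0.63, array([ 0.54748602, -0.17670404,  0.085     ]))]
lamp_disc 0.74 ((248.9727020263672, 175.7089080810547), (128.623291015625, 169.4213409423828), 175.1126708984375) [ 0.52098697 -0.01023368] 0.008289690426861932 -43.761988973375914
capacitor_disc 0.67 ((51.913063049316406, 145.66748046875), (50.592247009277344, 248.96458435058594), 36.776824951171875) [ 0.42740358 -0.11472338] 0.1407917879489011 -128.47477128945218
resistor_disc 0.65 ((358.4438781738281, 87.57727813720703), (59.76744079589844, 64.68077850341797), 3.2503037452697754) [0.51363072 0.08718801] 0.09169823246714809 90.85560105319698
diode_disc 0.83 ((185.04322814941406, 260.7375183105469), (49.51041793823242, 54.15250015258789), 116.18522644042969) [ 0.54657611 -0.08952629] 0.09070016801603058 -69.62657732703993
test_button 0.75 ((94.7706069946289, 321.08642578125), (45.632789611816406, 51.40001678466797), 85.98643493652344) [ 0.54567636 -0.16929643] 0.16762727407450329 -79.4552510451427
```

View pics/w9.png

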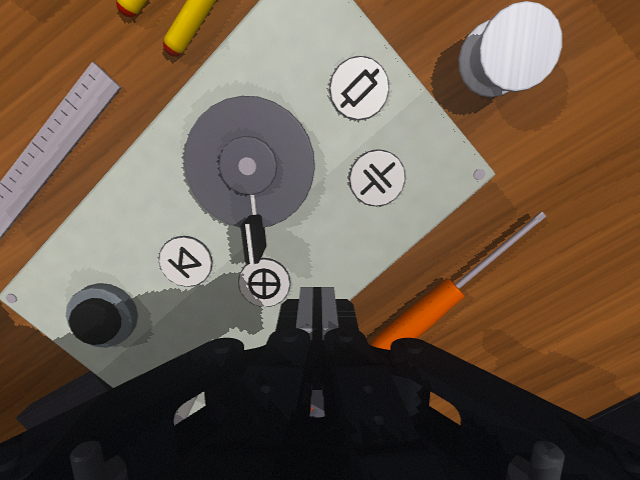

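The selector line (-29.5 deg) points at the lamp disc centre (264,283), which lies at about -29.3 deg. The button is at (95,320). Now to the button.

Request:
{"op": "jog_arm", "data": {
  "increments": [
    [[-0.055, -0.135, 0, 0, 0, 0, 255], [-0.055, -0.135, 0, 0, 0, 0, 255], [-0.055, -0.135, 0, 0, 0, 0, 255], [-0.055, -0.135, 0, 0, 0, 0, 255], [-0.055, -0.135, 0, 0, 0, 0, 255], [0, 0, 0, 0, 0, 0, 255], [0, 0, 0.12, 0, 0, 0, 255], [0, 0, 0.12, 0, 0, 0, 255], [0, 0, 0.12, 0, 0, 0, 255], [0, 0, 0, 0, 0, 0, 255], [0, 0, 0, 0, 0, 0, 255]]
  ]
}}

```text
clock: 11.95
tcp_pos: [0.5458, -0.1706, 0.0893]
orientation: [-0.001, 0.286, 0.958, 0.0]
wrist_force: [0.3, 0.4, 1.0]
finger_gap: 0.0
grip_force: 0.0
```

```bash
python3 - <<'E'
from h import *
for n in("wrist","side"):
    c=cam(n)
    for k in("test_button_top","fuse"): print(n,k,[(l["uv"],round(l["conf"],2),onz(c,l["uv"],.085 if k!="fuse" else .066)) for l in spotter.landmark_of(k,n)[:2]])
E
```

```text
wrist test_button_top [([313.0, 287.8], 0.59, array([ 0.54674949, -0.17241682,  0.085     ]))]
wrist fuse [([420.1, 388.5], 0.45, array([ 0.63963231, -0.15934431,  0.066     ]))]
side test_button_top [([376.2, 299.1], 0.72, array([ 0.54751768, -0.16138692,  0.085     ]))]
side fuse [([422.6, 286.5], 0.55, array([ 0.64159931, -0.16537877,  0.066     ]))]
```

Request:
{"op": "jog_arm", "data": {
  "increments": [
    [[0, 0, 0.03, 0, 0, 0, 255], [0, 0, 0.03, 0, 0, 0, 255], [0, 0, 0, 0, 0, 0, 255], [0, 0, 0, 0, 0, 0, 255]]
  ]
}}

```text
clock: 12.65
tcp_pos: [0.5454, -0.1711, 0.0735]
orientation: [-0.001, 0.286, 0.958, 0.0]
wrist_force: [-0.4, -0.3, 0.5]
finger_gap: 0.0001
grip_force: 0.0
```

Centred to about 1 mm and not touching yet. I'll descend in small steps.

Request:
{"op": "jog_arm", "data": {
  "increments": [
    [[0, 0, 0.012, 0, 0, 0, 255], [0, 0, 0.012, 0, 0, 0, 255], [0, 0, 0, 0, 0, 0, 255]]
  ]
}}

```text
clock: 12.95
tcp_pos: [0.5457, -0.1712, 0.0676]
orientation: [-0.0, 0.286, 0.958, 0.0]
wrist_force: [-0.2, -0.2, -0.1]
finger_gap: -0.0002
grip_force: 0.0
```

Request:
{"op": "jog_arm", "data": {
  "increments": [
    [[0, 0, 0.008, 0, 0, 0, 255], [0, 0, 0.008, 0, 0, 0, 255], [0, 0, 0, 0, 0, 0, 255]]
  ]
}}

```text
clock: 13.25
tcp_pos: [0.5461, -0.1713, 0.0641]
orientation: [0.0, 0.286, 0.958, 0.0]
wrist_force: [0.6, -0.8, 1.1]
finger_gap: 0.0002
grip_force: 0.7
```

Request:
{"op": "jog_arm", "data": {
  "increments": [
    [[0, 0, 0.008, 0, 0, 0, 255], [0, 0, 0.008, 0, 0, 0, 255], [0, 0, 0, 0, 0, 0, 255]]
  ]
}}

```text
clock: 13.55
tcp_pos: [0.5461, -0.1714, 0.0602]
orientation: [0.0, 0.286, 0.958, 0.0]
wrist_force: [0.4, 0.4, 4.1]
finger_gap: 0.0
grip_force: 1.8
```

Request:
{"op": "jog_arm", "data": {
  "increments": [
    [[0, 0, 0.008, 0, 0, 0, 255], [0, 0, 0, 0, 0, 0, 255]]
  ]
}}

```text
clock: 13.75
tcp_pos: [0.5461, -0.1714, 0.0583]
orientation: [0.0, 0.286, 0.958, 0.0]
wrist_force: [-1.5, -0.3, 5.0]
finger_gap: -0.0
grip_force: 2.4
```

Request:
{"op": "jog_arm", "data": {
  "increments": [
    [[0, 0, 0.008, 0, 0, 0, 255], [0, 0, 0, 0, 0, 0, 255]]
  ]
}}

```text
clock: 13.95
tcp_pos: [0.5462, -0.1714, 0.058]
orientation: [0.001, 0.286, 0.958, -0.0]
wrist_force: [-3.9, 1.9, 15.3]
finger_gap: -0.0
grip_force: 7.5
```

The button bottomed out (15 N, no more travel). A touch more, then release.

Request:
{"op": "jog_arm", "data": {
  "increments": [
    [[0, 0, 0.003, 0, 0, 0, 255], [0, 0, 0, 0, 0, 0, 255], [0, 0, -0.03, 0, 0, 0, 255], [0, 0, -0.1, 0, 0, 0, 255], [0, 0, -0.15, 0, 0, 0, 255], [0, 0, -0.15, 0, 0, 0, 255], [0, 0, 0, 0, 0, 0, 255], [0, 0, 0, 0, 0, 0, 255]]
  ]
}}

```text
clock: 14.75
tcp_pos: [0.5466, -0.1716, 0.1634]
orientation: [0.001, 0.286, 0.958, -0.0]
wrist_force: [-0.2, 0.3, -1.0]
finger_gap: 0.0002
grip_force: 0.0
```

```bash
python3 look.py w10; python3 dial.py w10; python3 - <<'E'
from h import *
c=cam("side")
for k,z in dict(fuse=.066,selector_tab=.107,test_button_top=.085).items(): print(k,[(l["uv"],round(l["conf"],2),onz(c,l["uv"],z)[:2]) for l in spotter.landmark_of(k,"side")[:1]])
E
```

```text
14.75 [ 0.5466 -0.1716  0.1634] [ 0.0009  0.2858  0.9583 -0.0001] [-0.1978  0.3145 -1.044 ]
selector_axis [(array([508.6,  58.2]), 0.69, array([ 0.5165, -0.0052]))]
selector_tab [(array([538. , 134.2]), 0.77, array([ 0.5571, -0.0282]))]
selector_aim []
lamp_disc [(array([501.1, 198.7]), 0.96, array([ 0.5955, -0.0486]))]
w10 dial deg -28.94240078197592 peak 226.1744 med 109.03032
fuse [([380.4, 299.8], 0.7, array([ 0.5661663 , -0.15017368]))]
selector_tab [([328.4, 243.1], 0.64, array([ 0.55666963, -0.02376576]))]
test_button_top [([334.7, 299.3], 0.28, array([ 0.49673536, -0.12485339]))]
```

```bash
python3 -c "
from h import *
print(ticket.hand_in())"
```

```text
the job is handed in; nothing more can be done
None
```

The selector is on the lamp disc: it measured about -29.5° against about -29.3° for the disc. After that I pressed the test button to its stop (15 N, no further travel), released it, and handed the job in at about 15 s. I did not confirm the fuse afterwards: the last detection of it was unreliable, but no contact force showed near it.

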